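# Free the seized lock pin of a puppet rig

## Task

The steel lock pin of the puppet rig has seized in its bore. Work it free by twisting its T-handle back and forth while pulling up steadily, never so hard that the rig's head is lifted off its base, and stand the pin handle up in the open steel can. Then swing the boom with the puppet by its upright post clockwise (seen from above) all the way to its stop and let go; do not tip over the can, the jar or the bottle.

Things in the scene. Friction and masses are not known exactly. Their poses are not given: they have to be found in the camera images.
- pin_grip (a point): centre of the T-handle bar of the seized steel lock pin, 135 mm above the table at the start. Pin upright, 123 mm long, about 0.38 kg. Bar 64 mm long (point x, within 0.5 rad of the stand's x), 14 mm thick (y), 18 mm high (z, up the pin). Below it an 18 mm stem, then a collar 36 mm wide, 8 mm thick, underside 43 mm below this point and resting on the boom, then the shank, 22 mm wide, 71 mm long
- pin_foot (a point): centre of the pin's lower end face, 114 mm below pin_grip, z up the pin. The lowest 19 mm are seized: dry friction of 33 to 50 N resists a straight pull. It opposes the actual direction of sliding, so while the shank is kept turning (0.35 to 0.55 Nm) a much smaller pull draws it, about 2 to 3 mm per 1 rad of twist. Free after 19 mm, out of the boom after 71 mm, which unlocks the boom
- can: open round steel can, 80 mm outer diameter at the rim, 85 mm high, wall 4 mm, floor about 5 mm, 0.35 kg, loose; wide enough for the pin to stand and lean in it. Origin at the centre of its underside, z up. It changes places with the jar and the bottle
- stand: base of the puppet rig: aluminium plate 130 by 200 mm, 12 mm thick, fixed to the table, turned within 0.35 rad. Origin under the boom's pivot. In its frame the pin's axis is at y = -70 mm; the boom lies along y at the start, top face 92 mm above the table, 36 to 44 mm wide, 15 mm thick. The puppet (170 mm tall, arms 60 mm to each side along x) stands on the boom at y = +165 mm
- head (a joint): how far the rig's grey head (which carries bore, boom and puppet, 2.85 kg in all) has been lifted off the base on its dowels, m; 0 when seated. It sits by its weight of 28 N alone. Twisting cannot turn it
- pivot (a point): the boom's pivot axis, at the height of the boom's top face (92 mm); axes as the stand
- post_mid (a point): half-way up the plain steel post on the boom by which it is swung: 18 mm diameter, 45 mm tall, standing on the boom's top face, 75 mm from the pivot and 90 mm from the puppet
- boom (a joint): angle of the boom, rad: 0 at the start (locked by the pin), grows clockwise seen from above (the puppet's end starts along the stand's +y and moves towards the stand's +x) to a stop at 1.15; stiff, about 0.2 Nm, stays where it is left
- jar: closed amber jar, 68 mm diameter, 85 mm high, bystander; origin under its centre, z up
- bottle: closed grey bottle, 56 mm diameter, 130 mm high, bystander; origin under its centre, z up
There are look-alikes about, which are no part of the job. Leave any blue or red look-alike of the can alone.

How it is judged (in metres and radians):
On the way:
1. the pin has been drawn right out, its foot above the boom (z of pin_foot in the frame of stand above 0.094 m), for 0.1 s.
At the end, for the whole second after the job is handed in: the pin stands in the can, handle up: its foot within 35 mm of the can's axis and at most 30 mm above its underside, leaning less than 0.6 rad; the can upright and at rest; the boom swung to more than 1.05 rad (stop at 1.15); the head seated on its base (less than 3 mm up) (horizontal distance between pin_foot and can below 0.035 m and z of pin_foot in the frame of can below 0.03 m and angle between pin_foot's own z axis and vertical below 0.6 rad and angle between can's own z axis and vertical below 0.1 rad and value of joint boom above 1.05 rad and value of joint head below 0.003 m and linear speed of can below 0.03 m/s and horizontal distance between pin_grip and can below 0.07 m); the robot touches nothing.
It fails at once if the rig's head is lifted more than 5 mm off its base (value of joint head above 0.005 m).
It fails at once if the can, the jar or the bottle is tipped over (angle between any of can, jar, bottle's own z axis and vertical above 0.6 rad).
It also fails if it takes over 72 s, if anything falls off the work surface, if the arm or the gripper's body presses on something with over 40 N, if the wrist force passes 120 N, or if a joint passes its speed limit or range.

## Robot

A 7-joint arm with a two-finger parallel gripper is mounted at the origin on the work surface. World frame = base frame: x ahead of the robot, y to its left, z up, the work surface at z = 0. Lengths are in m, angles in degrees, forces in N, time in s.
With the tool pointing down it reaches from about 0.4 to 0.85 m from the base axis. Payload 10.4 kg.
Tool frame: the origin (TCP) lies on the centre line of the jaws, within the pads' length; the fingertips stand 19 mm ahead of it and the grasp point (between the pads) is the TCP; z points along the fingers, y is the line along which they close (so a half turn about z gives the same grasp; the last joint's range is limited). The gripper opens to 85 mm and grips with 20 to 120 N. Pads are 22 mm wide; open, the fingers measure 114 mm over their backs; the gripper's body (76 mm by 85 mm) begins 54 mm behind the grasp point. The pads swing forward as they close: fully open they stand 13 mm farther back than shut.
Start: joints at [-71.482, 19.034, -3.707, 83.658, 1.238, 77.344, -5.071], TCP at [0.212, 0.588, 0.25] pointing down, gripper open.
Joint ranges: [-148.97, 148.97], [-28.65, 121.19], [-84.17, 76.75], [9.2, 138.47], [-72.65, 252.65], [3.7, 117.97], [-149.18, 149.18]. Speed limits (degrees/s): [127.2, 127.2, 159.86, 159.86, 180, 180, 180].

## Interface

Orientations are given as a 3x3 rotation matrix whose columns are the frame's x, y, z axes.
In Python, from workcell import r, viewer, finish_job gives the robot as it stands.
- The arm moves only by the shell command python3 -m crank 'ROWS' [OPENING] [FORCE]. ROWS is JSON, a list of rows, each a list of 2 entries, a list of its own where there are three numbers: the shift along the tool's x, y, z in m, then the turn, a rotation vector about the tool's x, y, z in degrees. A call has 1 to 8 rows; each row shifts and turns the commanded pose from where the row before left it, along the tool's axes as they then stand; what a row does not reach is not made up. A row lasts 1/10 s, in which the tool goes at most 50 mm and 8.59 degrees, less where a joint would pass 70% of its speed; a pose out of reach is approached as far as the arm can. A call with a gripper value outside its range is refused whole. OPENING is the finger opening in m, from 0 to 0.0854, set as the call begins (- or left out, the last holds). The fingers move at their own pace and stop on an object; FORCE is the grip in N (left out, the last holds). Time passes only in rows, so rows that do not move let the fingers close. It gives the time, the measured TCP pose, the force, the opening and the grip force at its end, in the units of the state.
- r.get_obs(): the state, without advancing time (a new reading comes with each control period).
- viewer.snapshot(name): name is "scene" or "top" or "wrist"; returns the picture (384x512x3 uint8, blue, green, red); there is no depth.
- viewer.camera_model(name): a dict with "fov_y" (degrees; the focal length in pixels is half the picture's height over the tangent of half this angle, whatever the lens; pixels are square), "cx", "cy" (the principal point, pixels), "k1" (the pictures are not rectified: a ray, as slopes to the right and down, at radius r is drawn at 1 + k1 r^2 times it, then the intrinsics apply), "view" (4x4, takes a point from world to camera coordinates). Camera axes: x right, y down, z forward; pixel columns grow to the right and rows downward; lengths in m; the calibration is good to about 2 mm. A picture is of the moment at which its call begins: read the wrist's pose just before it. camera_model takes no time and is no camera call; for the wrist camera it gives the pose at the moment of the call.
- finish_job(): hands the job in; it is judged then, once.
The state is a dict: "time_s": time; "qpos": joint angles; "joint_vel": joint speeds; "joint_efforts": joint torques, N m; "eef_pos": TCP position; "ee_rot": TCP orientation; "wrist_force": force on the tool from outside, world axes, zero at the start; "torque": the same for the moment, N m; "finger_gap": opening from 0.0 (shut) to 1.0 (fully open); "gripper_force": force on a finger pad.
Only numpy, scipy, OpenCV 4.12 (cv2) and the standard library are available. Lean on these libraries where they do the work, as an engineer would, in place of code of your own. Each camera call takes 0.05 s, during which the arm holds its last target. There are 200 camera calls.

## Working session

There is one attempt and no reset: what is moved stays moved. The work goes in short steps, Python scripts to look and compute and a shell command to move; the robot and the scene stay as the last step left them, time stands still between calls to the robot, and variables do not carry over. Pictures are saved under pics/ and viewed, at most 10 in all, crops included, and the job is handed in when it is done.

```bash
ls; mkdir -p pics
python3 - <<'E'
from workcell import r, viewer
import cv2, json, numpy as np
o=r.get_obs(); print({k:np.round(v,3).tolist() for k,v in o.items()})
for n in("scene","top"):
    m=viewer.camera_model(n); print(n,{k:np.round(v,4).tolist() for k,v in m.items()})
    cv2.imwrite(f"pics/{n}0.png",viewer.snapshot(n))
E
```

```text
pics
{'time_s': 0.0, 'qpos': [-71.483, 19.073, -3.708, 83.707, 1.239, 77.342, -5.069], 'joint_vel': [0.026, 0.116, 0.006, -0.009, -0.134, 0.011, -0.044], 'joint_efforts': [0.001, -62.546, 0.049, -39.158, 0.016, 0.01, -0.0], 'eef_pos': [0.212, 0.588, 0.249], 'ee_rot': [[-0.941, 0.339, -0.0], [0.339, 0.941, -0.001], [-0.0, -0.001, -1.0]], 'wrist_force': [-0.091, 1.003, -0.579], 'torque': [-0.026, 0.028, 0.024], 'gripper_force': 0.0, 'finger_gap': 0.997}
scene {'fov_y': 44.2792, 'cx': 252.6858, 'cy': 184.3359, 'k1': 0.0564, 'view': [[-0.1645, 0.9863, -0.0125, 0.154], [0.5959, 0.0892, -0.7981, -0.1987], [-0.786, -0.1387, -0.6024, 1.3539], [0.0, 0.0, 0.0, 1.0]]}
top {'fov_y': 48.5033, 'cx': 252.1605, 'cy': 188.3291, 'k1': -0.0718, 'view': [[0.003, -0.9998, 0.0211, -0.1136], [-0.9871, -0.0064, -0.1602, 0.4615], [0.1603, -0.0203, -0.9869, 0.9847], [0.0, 0.0, 0.0, 1.0]]}
```

View pics/scene0.png

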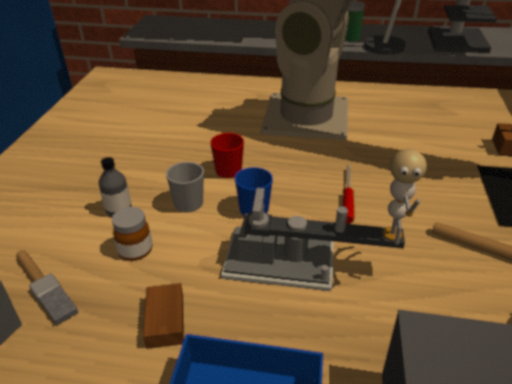

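View pics/top0.png

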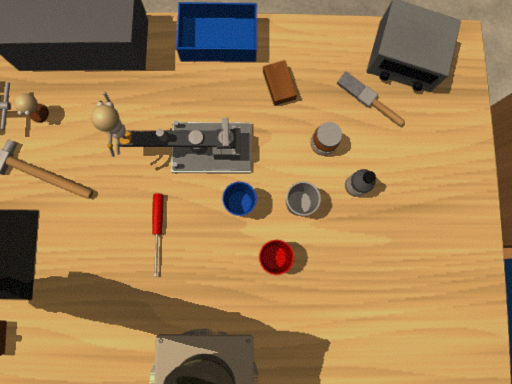

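The scene view shows a grey can at (186,187), with red (228,155) and blue (253,190) look-alikes, a jar at (132,232), a bottle at (113,188), and the rig with its T-handle at (259,203). In the top view the can is at (303,199), the jar at (327,138), the bottle at (362,182), the T-handle near (227,138), the post near (196,137) and the puppet at (107,118). The grey open can is the one that fits. I'll enlarge to confirm.

Run:
```python
import cv2
a=cv2.imread("pics/top0.png")[90:235,90:390]; cv2.imwrite("pics/c1.png",cv2.resize(a,(800,387),interpolation=cv2.INTER_CUBIC))
b=cv2.imread("pics/scene0.png")[140:290,90:440]; cv2.imwrite("pics/c2.png",cv2.resize(b,(800,343),interpolation=cv2.INTER_CUBIC))
cv2.imwrite("pics/c.png",cv2.vconcat([cv2.resize(a,(620,300),interpolation=cv2.INTER_CUBIC),cv2.resize(b,(620,266),interpolation=cv2.INTER_CUBIC)]))
```

```text
(no output)
```

View pics/c1.png

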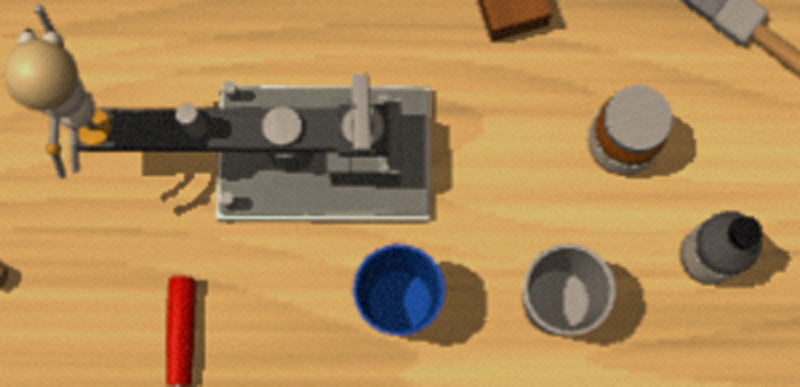

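```bash
cat > h.py <<'E'
import numpy as np
from workcell import r, viewer
def ray(m,px):
    f=192/np.tan(np.radians(m["fov_y"])/2); d=np.array([(px[0]-m["cx"])/f,(px[1]-m["cy"])/f]); u=d.copy()
    for _ in range(20): u=d/(1+m["k1"]*(u@u))
    V=np.array(m["view"]); R=V[:3,:3]; return -R.T@V[:3,3], R.T@np.r_[u,1]
def at(m,px,z):
    c,d=ray(m,px); return np.round((c+d*(z-c[2])/d[2])[:2],4)
def proj(m,p):
    V=np.array(m["view"]); q=V[:3,:3]@p+V[:3,3]; u=q[:2]/q[2]; u=u*(1+m["k1"]*(u@u))
    f=192/np.tan(np.radians(m["fov_y"])/2); return u*f+[m["cx"],m["cy"]]
E
python3 - <<'E'
from h import *
m=viewer.camera_model("top")
c=lambda x,y:(90-.5+.1875+x*.375,90-.5+.1875+y*.375)
for n,x,y,z in [("barA",361,75,.144),("barB",362,150,.144),("bar",361.5,112,.144),("pivot",282,126,.1),("post",187,112,.137),("can",569,290,.085),("jar",638,118,.085),("bottle",744,233,.13),("blue",399,290,.085),
 ("c1",219,88,.012),("c2",432,88,.012),("c3",430,218,.012),("c4",217,220,.012),("pupfoot",100,130,.092),("puphead",40,72,.24)]:
    print(n,at(m,c(x,y),z))
E
```

```text
barA [ 0.6024 -0.0489]
barB [ 0.5383 -0.0506]
bar [ 0.5706 -0.0497]
pivot [0.5708 0.0206]
post [0.5717 0.0955]
can [ 0.4318 -0.2271]
jar [ 0.5854 -0.291 ]
bottle [ 0.4741 -0.3679]
blue [ 0.4309 -0.0812]
c1 [0.6331 0.0916]
c2 [ 0.6346 -0.1103]
c3 [ 0.5087 -0.1088]
c4 [0.5055 0.0889]
pupfoot [0.5687 0.18  ]
puphead [0.5713 0.1855]
```

View pics/c2.png

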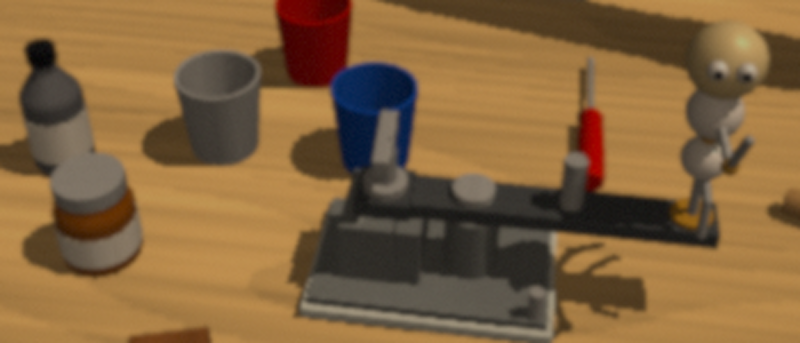

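```bash
cat >> h.py <<'E'
from scipy.spatial.transform import Rotation as Ro
def plan(target,yaw,n):
    """rows from the measured pose to target with tool down and tool x at world angle yaw (deg)"""
    o=r.get_obs(); p=np.array(o["eef_pos"]); R=np.array(o["ee_rot"])
    y0=np.degrees(np.arctan2(R[1,0],R[0,0])); dy=yaw-y0; d=(np.array(target)-p)/n
    print("from",p.round(4),"yaw",y0.round(2),"dyaw",round(dy,2),"tilt",R[:,2].round(4))
    for i in range(n):
        a=np.radians(y0+dy*i/n); c,s=np.cos(a),np.sin(a)
        print([[round(float(v),4) for v in (c*d[0]+s*d[1], s*d[0]-c*d[1], -d[2])],[0,0,round(float(-dy/n),2)]],end=",\n" if i%8==7 else ",")
    print()
E
python3 -c "
from h import *
plan([.5706,-.0497,.30],1.5,19)"
```

```text
from [0.2117 0.5877 0.2496] yaw 160.19 dyaw -158.69 tilt [-4.0e-04 -1.2e-03 -1.0e+00]
[[-0.0291, -0.0252, -0.0027], [0, 0, 8.35]],[[-0.0325, -0.0207, -0.0027], [0, 0, 8.35]],[[-0.0351, -0.0157, -0.0027], [0, 0, 8.35]],[[-0.0371, -0.0105, -0.0027], [0, 0, 8.35]],[[-0.0382, -0.005, -0.0027], [0, 0, 8.35]],[[-0.0385, 0.0006, -0.0027], [0, 0, 8.35]],[[-0.038, 0.0062, -0.0027], [0, 0, 8.35]],[[-0.0367, 0.0117, -0.0027], [0, 0, 8.35]],
[[-0.0346, 0.0169, -0.0027], [0, 0, 8.35]],[[-0.0318, 0.0217, -0.0027], [0, 0, 8.35]],[[-0.0283, 0.0261, -0.0027], [0, 0, 8.35]],[[-0.0242, 0.0299, -0.0027], [0, 0, 8.35]],[[-0.0196, 0.0331, -0.0027], [0, 0, 8.35]],[[-0.0146, 0.0356, -0.0027], [0, 0, 8.35]],[[-0.0092, 0.0374, -0.0027], [0, 0, 8.35]],[[-0.0037, 0.0383, -0.0027], [0, 0, 8.35]],
[[0.0019, 0.0385, -0.0027], [0, 0, 8.35]],[[0.0075, 0.0378, -0.0027], [0, 0, 8.35]],[[0.0129, 0.0363, -0.0027], [0, 0, 8.35]],
```

```bash
python3 -m crank '[[[-0.029,-0.025,-0.003],[0,0,8.35]],[[-0.0325,-0.021,-0.003],[0,0,8.35]],[[-0.035,-0.016,-0.003],[0,0,8.35]],[[-0.037,-0.0105,-0.003],[0,0,8.35]],[[-0.038,-0.005,-0.003],[0,0,8.35]],[[-0.0385,0.0005,-0.003],[0,0,8.35]],[[-0.038,0.006,-0.003],[0,0,8.35]],[[-0.037,0.012,-0.003],[0,0,8.35]]]' 0.05
python3 -m crank '[[[-0.0345,0.017,-0.003],[0,0,8.35]],[[-0.032,0.022,-0.003],[0,0,8.35]],[[-0.028,0.026,-0.003],[0,0,8.35]],[[-0.024,0.03,-0.003],[0,0,8.35]],[[-0.0195,0.033,-0.003],[0,0,8.35]],[[-0.0145,0.0355,-0.003],[0,0,8.35]],[[-0.009,0.0375,-0.003],[0,0,8.35]],[[-0.0035,0.038,-0.003],[0,0,8.35]]]'
python3 -m crank '[[[0.002,0.0385,-0.003],[0,0,8.35]],[[0.0075,0.038,-0.003],[0,0,8.35]],[[0.013,0.0365,-0.003],[0,0,8.35]],[[0,0,0],[0,0,0]],[[0,0,0],[0,0,0]]]'
python3 - <<'E'
from h import *; import cv2
m=viewer.camera_model("wrist"); cv2.imwrite("pics/w1.png",cv2.resize(viewer.snapshot("wrist"),(800,600),interpolation=cv2.INTER_CUBIC))
plan([.5706,-.0497,.20],1.5,1); print(np.round(r.get_obs()["qpos"],1), {k:np.round(v,4).tolist() for k,v in m.items()})
E
```

```text
time_s: 0.9
eef_pos: [0.3627, 0.3175, 0.2742]
ee_rot: [[-0.053, 0.999, -0.0], [0.999, 0.053, -0.0], [-0.0, -0.0, -1.0]]
wrist_force: [0.9, -0.3, -0.4]
finger_gap: 0.585
gripper_force: 0.0
time_s: 1.7
eef_pos: [0.5144, 0.0503, 0.2983]
ee_rot: [[0.897, 0.442, -0.0], [0.442, -0.897, 0.0], [-0.0, -0.0, -1.0]]
wrist_force: [0.8, 0.7, 0.6]
finger_gap: 0.584
gripper_force: 0.0
time_s: 2.2
eef_pos: [0.5711, -0.0498, 0.3067]
ee_rot: [[1.0, 0.026, -0.001], [0.026, -1.0, -0.001], [-0.001, 0.0, -1.0]]
wrist_force: [-0.2, 1.2, -1.0]
finger_gap: 0.588
gripper_force: 0.0
from [ 0.5709 -0.0486  0.3068] yaw 1.61 dyaw -0.11 tilt [-1.e-03  2.e-04 -1.e+00]
[[-0.0004, 0.0011, 0.1068], [0, 0, 0.11]],
[-31.5  12.1  37.6  88.5  -7.4  82.  -81.8] {'fov_y': 60.907, 'cx': 254.9118, 'cy': 188.2788, 'k1': -0.0519, 'view': [[0.0257, -0.9997, 0.0008, -0.0648], [-0.9453, -0.024, 0.3255, 0.477], [-0.3253, -0.0091, -0.9456, 0.6195], [0.0, 0.0, 0.0, 1.0]]}
```

View pics/w1.png

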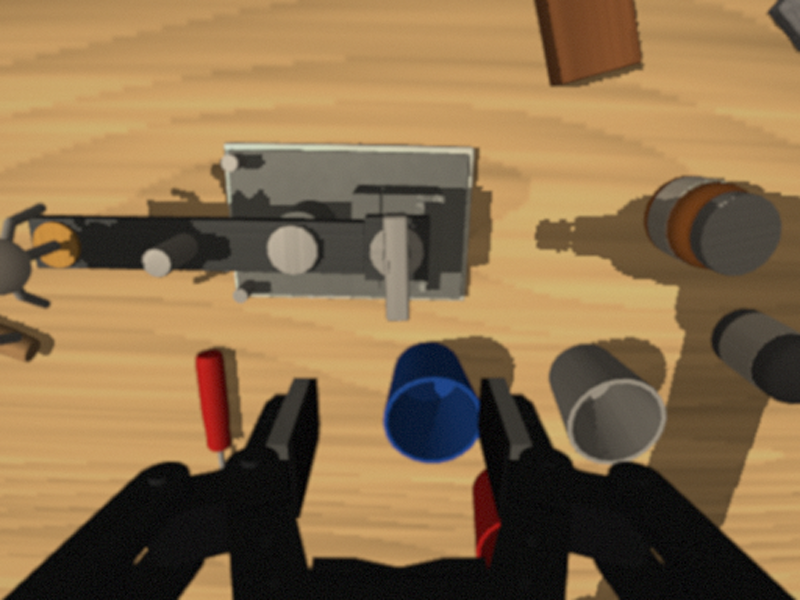

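The wrist view shows the T-bar from (396,215) to (397,318), centred at about (396,267), with the pivot cap at (293,250), the post top at (156,262) and the grey can rim at (616,420).

Run:
```python
from h import *
m=viewer.camera_model("wrist")
c=lambda x,y:((x+.5)/1.5625-.5,(y+.5)/1.5625-.5)
print("cam",ray(m,(0,0))[0])
for n,x,y,z in [("barfar",396,215,.144),("barnear",397,318,.144),("barnear_low",397,320,.126),("L",385,262,.144),("R",408,262,.144),("pivot",293,250,.1),("post",156,262,.137),("can",616,420,.085),("jar",737,232,.085),("blue",433,419,.085)]: print(n,at(m,c(x,y),z))
t=viewer.camera_model("top")
print([proj(t,np.array(p)) for p in [(.5706,-.0497,.144),(.57,-.0497,.1)]])
```

```text
cam [ 0.65394979 -0.04635542  0.43056778]
barfar [ 0.6027 -0.0464]
barnear [ 0.5403 -0.0486]
barnear_low [ 0.5318 -0.0488]
L [ 0.5751 -0.0407]
R [ 0.5755 -0.0541]
pivot [0.5696 0.0217]
post [0.5696 0.0975]
can [ 0.4346 -0.2252]
jar [ 0.5882 -0.2866]
blue [ 0.4325 -0.0796]
[array([225.23569942, 131.68108142]), array([226.01710323, 137.49912893])]
```

```bash
python3 -m crank '[[[0,0,0.04],[0,0,0]],[[0,0,0.04],[0,0,0]],[[0,0,0.04],[0,0,0]],[[0,0,0.03],[0,0,0]],[[0,0,0.02],[0,0,0]],[[0,0,0],[0,0,0]],[[0,0,0],[0,0,0]]]' 0.05
python3 -m crank '[[[0,0,0],[0,0,0]],[[0,0,0],[0,0,0]],[[0,0,0],[0,0,0]],[[0,0,0],[0,0,0]],[[0,0,0],[0,0,0]],[[0,0,0],[0,0,0]]]' 0.0 90
python3 -c "
from h import *
o=r.get_obs();print(o['torque'],np.round(o['qpos'],1))"
```

```text
time_s: 2.95
eef_pos: [0.5712, -0.0481, 0.1379]
ee_rot: [[1.0, 0.029, 0.0], [0.029, -1.0, 0.0], [0.0, -0.0, -1.0]]
wrist_force: [0.2, -0.3, 0.6]
finger_gap: 0.582
gripper_force: 0.0
time_s: 3.55
eef_pos: [0.5719, -0.0487, 0.1389]
ee_rot: [[1.0, 0.027, 0.002], [0.027, -1.0, 0.001], [0.002, -0.001, -1.0]]
wrist_force: [-1.6, 1.8, 8.8]
finger_gap: 0.152
gripper_force: 88.1
[ 0.36970545  0.51652711 -0.01894961] [-29.1  19.9  35.6 101.1 -12.9  63.  -77.7]
```

```bash
python3 -m crank '[[[0,0,0],[0,0,8]],[[0,0,-0.0003],[0,0,8]],[[0,0,-0.0003],[0,0,8]],[[0,0,-0.0003],[0,0,8]],[[0,0,-0.0003],[0,0,8]]]'
python3 -c "
from h import *
o=r.get_obs();print(o['torque'],np.round(o['qpos'],1))"
```

```text
time_s: 4.05
eef_pos: [0.5717, -0.0489, 0.1391]
ee_rot: [[0.78, -0.626, 0.001], [-0.626, -0.78, 0.0], [0.001, -0.001, -1.0]]
wrist_force: [1.2, -0.8, -3.8]
finger_gap: 0.152
gripper_force: 91.6
[-0.07143552 -0.30807678  0.30331901] [ -34.9   21.5   43.1  101.4  -16.3   63.5 -115.3]
```

```bash
python3 -m crank '[[[0,0,0],[0,0,-8.4]],[[0,0,-0.0004],[0,0,-8.4]],[[0,0,-0.0004],[0,0,-8.4]],[[0,0,-0.0004],[0,0,-8.4]],[[0,0,-0.0004],[0,0,-8.4]],[[0,0,-0.0004],[0,0,-8.4]],[[0,0,-0.0004],[0,0,-8.4]],[[0,0,-0.0004],[0,0,-8.4]]]'
python3 -m crank '[[[0,0,0],[0,0,8.4]],[[0,0,-0.0004],[0,0,8.4]],[[0,0,-0.0004],[0,0,8.4]],[[0,0,-0.0004],[0,0,8.4]],[[0,0,-0.0004],[0,0,8.4]],[[0,0,-0.0004],[0,0,8.4]],[[0,0,-0.0004],[0,0,8.4]],[[0,0,-0.0004],[0,0,8.4]]]'
python3 -c "
from h import *
o=r.get_obs();print(o['torque'],np.round(o['qpos'],1))"
```

```text
time_s: 4.85
eef_pos: [0.5704, -0.0483, 0.1403]
ee_rot: [[0.874, 0.486, -0.002], [0.486, -0.874, 0.001], [-0.001, -0.002, -1.0]]
wrist_force: [1.8, 1.4, -13.2]
finger_gap: 0.15
gripper_force: 88.1
time_s: 5.65
eef_pos: [0.5702, -0.0484, 0.1428]
ee_rot: [[0.78, -0.626, -0.002], [-0.626, -0.78, 0.0], [-0.002, 0.001, -1.0]]
wrist_force: [1.3, 0.7, -16.1]
finger_gap: 0.149
gripper_force: 92.7
[ 0.13212338 -0.70354082  0.3936418 ] [ -34.8   21.1   42.8  101.2  -15.8   64.  -115.7]
```

```bash
python3 -m crank '[[[0,0,0],[0,0,-8.4]],[[0,0,-0.0004],[0,0,-8.4]],[[0,0,-0.0004],[0,0,-8.4]],[[0,0,-0.0004],[0,0,-8.4]],[[0,0,-0.0004],[0,0,-8.4]],[[0,0,-0.0004],[0,0,-8.4]],[[0,0,-0.0004],[0,0,-8.4]],[[0,0,-0.0004],[0,0,-8.4]]]'
python3 -m crank '[[[0,0,0],[0,0,8.4]],[[0,0,-0.0004],[0,0,8.4]],[[0,0,-0.0004],[0,0,8.4]],[[0,0,-0.0004],[0,0,8.4]],[[0,0,-0.0004],[0,0,8.4]],[[0,0,-0.0004],[0,0,8.4]],[[0,0,-0.0004],[0,0,8.4]],[[0,0,-0.0004],[0,0,8.4]]]'
python3 -c "
from h import *
o=r.get_obs();print(o['torque'],np.round(o['qpos'],1))"
```

```text
time_s: 6.45
eef_pos: [0.5701, -0.0485, 0.1454]
ee_rot: [[0.874, 0.486, -0.003], [0.486, -0.874, 0.0], [-0.002, -0.002, -1.0]]
wrist_force: [2.1, 0.3, -15.3]
finger_gap: 0.15
gripper_force: 88.2
time_s: 7.25
eef_pos: [0.57, -0.0484, 0.1482]
ee_rot: [[0.78, -0.626, -0.003], [-0.626, -0.78, 0.0], [-0.002, 0.002, -1.0]]
wrist_force: [2.6, 0.3, -16.6]
finger_gap: 0.15
gripper_force: 92.5
[ 0.28393872 -0.61755574  0.31186971] [ -34.7   20.6   42.5  100.9  -15.3   64.6 -116. ]
```

```bash
python3 -m crank '[[[0,0,0],[0,0,-8.4]],[[0,0,-0.0004],[0,0,-8.4]],[[0,0,-0.0004],[0,0,-8.4]],[[0,0,-0.0004],[0,0,-8.4]],[[0,0,-0.0004],[0,0,-8.4]],[[0,0,-0.0004],[0,0,-8.4]],[[0,0,-0.0004],[0,0,-8.4]],[[0,0,-0.0004],[0,0,-8.4]]]'
python3 -m crank '[[[0,0,0],[0,0,8.4]],[[0,0,-0.0004],[0,0,8.4]],[[0,0,-0.0004],[0,0,8.4]],[[0,0,-0.0004],[0,0,8.4]],[[0,0,-0.0004],[0,0,8.4]],[[0,0,-0.0004],[0,0,8.4]],[[0,0,-0.0004],[0,0,8.4]],[[0,0,-0.0004],[0,0,8.4]]]'
python3 -m crank '[[[0,0,0],[0,0,-8.4]],[[0,0,-0.0004],[0,0,-8.4]],[[0,0,-0.0004],[0,0,-8.4]],[[0,0,-0.0004],[0,0,-8.4]],[[0,0,-0.0004],[0,0,-8.4]],[[0,0,-0.0004],[0,0,-8.4]],[[0,0,-0.0004],[0,0,-8.4]],[[0,0,-0.0004],[0,0,-8.4]]]'
python3 -c "
from h import *
o=r.get_obs();print(o['torque'],np.round(o['qpos'],1))"
```

```text
time_s: 8.05
eef_pos: [0.5698, -0.0488, 0.1508]
ee_rot: [[0.874, 0.486, -0.003], [0.486, -0.874, 0.0], [-0.003, -0.002, -1.0]]
wrist_force: [1.5, 1.1, -16.0]
finger_gap: 0.152
gripper_force: 88.3
time_s: 8.85
eef_pos: [0.5697, -0.0484, 0.1537]
ee_rot: [[0.78, -0.626, -0.003], [-0.626, -0.78, 0.0], [-0.003, 0.002, -1.0]]
wrist_force: [0.5, 0.8, -15.8]
finger_gap: 0.152
gripper_force: 92.6
time_s: 9.65
eef_pos: [0.5698, -0.0488, 0.1563]
ee_rot: [[0.874, 0.486, -0.003], [0.486, -0.874, 0.0], [-0.003, -0.002, -1.0]]
wrist_force: [1.8, 0.1, -17.2]
finger_gap: 0.154
gripper_force: 88.3
[ 0.08727775 -0.62452087 -0.23282653] [-25.2  17.9  30.6 100.   -9.9  65.  -52.6]
```

```bash
python3 -m crank '[[[0,0,0],[0,0,8.4]],[[0,0,-0.0004],[0,0,8.4]],[[0,0,-0.0004],[0,0,8.4]],[[0,0,-0.0004],[0,0,8.4]],[[0,0,-0.0004],[0,0,8.4]],[[0,0,-0.0004],[0,0,8.4]],[[0,0,-0.0004],[0,0,8.4]],[[0,0,-0.0004],[0,0,8.4]]]'
python3 -m crank '[[[0,0,0],[0,0,-8.4]],[[0,0,-0.0004],[0,0,-8.4]],[[0,0,-0.0004],[0,0,-8.4]],[[0,0,-0.0004],[0,0,-8.4]],[[0,0,-0.0004],[0,0,-8.4]],[[0,0,-0.0004],[0,0,-8.4]],[[0,0,-0.0004],[0,0,-8.4]],[[0,0,-0.0004],[0,0,-8.4]]]'
python3 -c "
from h import *
o=r.get_obs();print(o['torque'],np.round(o['qpos'],1))"
```

```text
time_s: 10.45
eef_pos: [0.5709, -0.049, 0.1609]
ee_rot: [[0.779, -0.627, -0.0], [-0.627, -0.779, 0.0], [-0.0, 0.0, -1.0]]
wrist_force: [-1.0, -0.5, -3.6]
finger_gap: 0.151
gripper_force: 90.4
time_s: 11.25
eef_pos: [0.5709, -0.0491, 0.1637]
ee_rot: [[0.874, 0.486, -0.0], [0.486, -0.874, 0.0], [-0.0, -0.0, -1.0]]
wrist_force: [-0.8, 0.7, -3.4]
finger_gap: 0.152
gripper_force: 90.4
[ 0.00123897  0.01298678 -0.01123272] [-25.2  17.4  30.5  99.5  -9.6  65.7 -52.8]
```

```bash
python3 -m crank '[[[0,0,-0.003],[0,0,0]],[[0,0,-0.006],[0,0,0]],[[0,0,-0.006],[0,0,0]],[[0,0,-0.006],[0,0,0]]]'
python3 -m crank '[[[0,0,-0.01],[0,0,0]],[[0,0,-0.01],[0,0,0]],[[0,0,-0.02],[0,0,0]],[[0,0,-0.03],[0,0,0]],[[0,0,-0.03],[0,0,0]],[[0,0,0],[0,0,0]],[[0,0,0],[0,0,0]]]'
python3 - <<'E'
from h import *; import cv2
a=viewer.snapshot("scene"); cv2.imwrite("pics/s2.png",cv2.resize(a[90:300,70:420],(800,480),interpolation=cv2.INTER_CUBIC))
plan([.433,-.226,.287],29,8)
E
```

```text
time_s: 11.65
eef_pos: [0.5713, -0.0491, 0.1854]
ee_rot: [[0.878, 0.479, 0.0], [0.479, -0.878, 0.0], [0.0, 0.0, -1.0]]
wrist_force: [0.0, 0.6, -3.2]
finger_gap: 0.149
gripper_force: 90.4
time_s: 12.35
eef_pos: [0.5713, -0.0492, 0.2853]
ee_rot: [[0.877, 0.481, 0.001], [0.481, -0.877, 0.0], [0.001, 0.0, -1.0]]
wrist_force: [-1.5, -0.1, -4.4]
finger_gap: 0.149
gripper_force: 90.5
from [ 0.5708 -0.049   0.2842] yaw 28.73 dyaw 0.27 tilt [-7.e-04  2.e-04 -1.e+00]
[[-0.0257, 0.0111, -0.0004], [0, 0, -0.03]],[[-0.0257, 0.0111, -0.0004], [0, 0, -0.03]],[[-0.0258, 0.0111, -0.0004], [0, 0, -0.03]],[[-0.0258, 0.0111, -0.0004], [0, 0, -0.03]],[[-0.0258, 0.0111, -0.0004], [0, 0, -0.03]],[[-0.0258, 0.011, -0.0004], [0, 0, -0.03]],[[-0.0258, 0.011, -0.0004], [0, 0, -0.03]],[[-0.0258, 0.011, -0.0004], [0, 0, -0.03]],
```

View pics/s2.png

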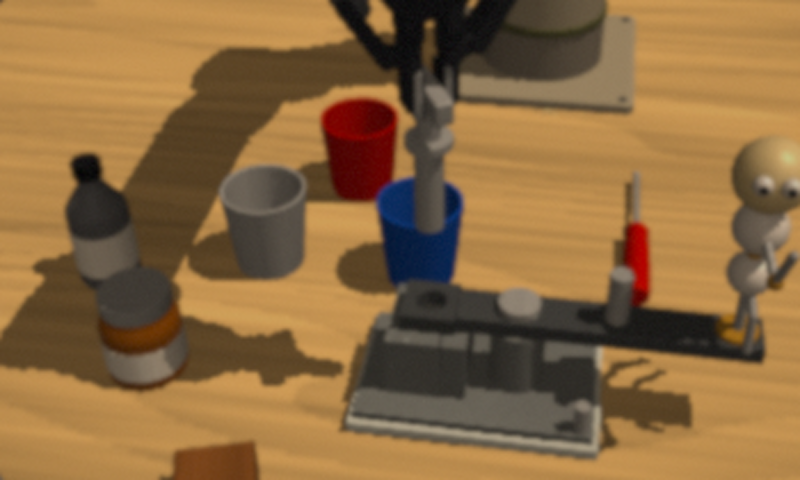

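The pin is fully out and hanging upright in the jaws, and the boom and head are still seated. Next, over to the grey can.

```bash
python3 -m crank '[[[-0.0257,0.011,-0.001],[0,0,0]],[[-0.0257,0.011,-0.001],[0,0,0]],[[-0.0257,0.011,0],[0,0,0]],[[-0.0257,0.011,0],[0,0,0]],[[-0.0257,0.011,0],[0,0,0]],[[-0.0257,0.011,0],[0,0,0]],[[-0.0257,0.011,0],[0,0,0]],[[-0.0257,0.011,0],[0,0,0]]]'
python3 -m crank '[[[0,0,0],[0,0,0]],[[0,0,0.03],[0,0,0]],[[0,0,0.03],[0,0,0]],[[0,0,0],[0,0,0]],[[0,0,0],[0,0,0]]]'
python3 - <<'E'
from h import *; import cv2
a=viewer.snapshot("scene")
m=viewer.camera_model("scene"); print(m["cx"], proj(m,np.array([.433,-.226,.085])), [at(m,((x+.5)*.4375+69.5,(y+.5)*.4375+89.5),.085) for x,y in [(263,190)]])
cv2.imwrite("pics/s3.png",cv2.resize(a[100:220,120:280],(800,600),interpolation=cv2.INTER_CUBIC))
plan([.433,-.226,.14],29,1)
E
```

```text
time_s: 13.2
eef_pos: [0.4318, -0.2256, 0.2854]
ee_rot: [[0.877, 0.481, -0.002], [0.481, -0.877, 0.001], [-0.001, -0.002, -1.0]]
wrist_force: [-0.2, 0.0, -3.8]
finger_gap: 0.148
gripper_force: 90.3
time_s: 13.7
eef_pos: [0.433, -0.2248, 0.2266]
ee_rot: [[0.877, 0.481, -0.002], [0.481, -0.877, 0.0], [-0.001, -0.001, -1.0]]
wrist_force: [0.3, -0.3, -3.4]
finger_gap: 0.147
gripper_force: 90.1
252.6858390999318 [185.55471198 170.69922325] [array([ 0.4407, -0.2255])]
from [ 0.4335 -0.2251  0.2275] yaw 28.74 dyaw 0.26 tilt [ 2.e-04 -3.e-04 -1.e+00]
[[-0.0009, 0.0005, 0.0875], [0, 0, -0.26]],
```

View pics/s3.png

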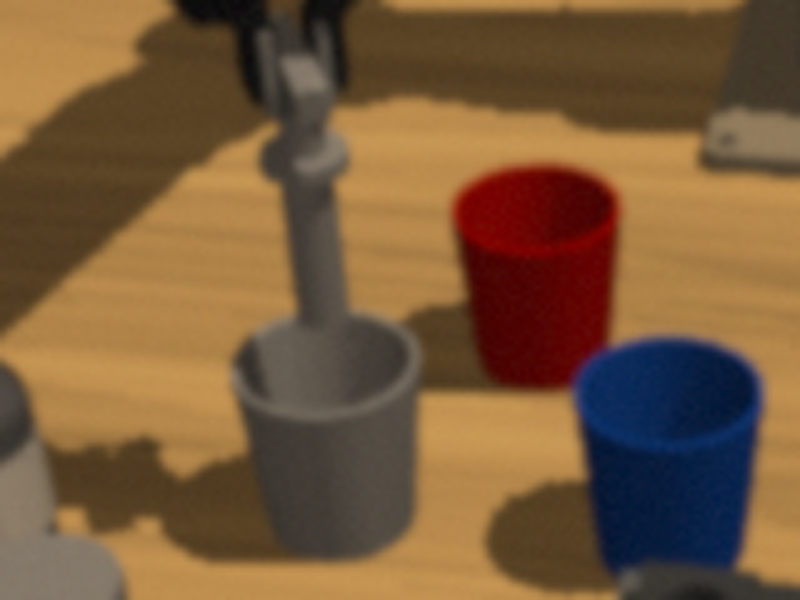

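The pin foot at about (323,322) is above the centre of the grey can's rim (327,365), as expected for a foot 25 mm over the rim. I'll lower it.

```bash
python3 -m crank '[[[0,0,0.02],[0,0,0]],[[0,0,0.03],[0,0,0]],[[0,0,0.03],[0,0,0]],[[0,0,0.01],[0,0,0]],[[0,0,0.005],[0,0,0]],[[0,0,0],[0,0,0]],[[0,0,0],[0,0,0]]]'
python3 -m crank '[[[0,0,0.003],[0,0,0]],[[0,0,0.003],[0,0,0]],[[0,0,0.003],[0,0,0]],[[0,0,0],[0,0,0]]]'
```

```text
time_s: 14.45
eef_pos: [0.4341, -0.2254, 0.1331]
ee_rot: [[0.877, 0.481, 0.002], [0.481, -0.877, -0.0], [0.002, 0.001, -1.0]]
wrist_force: [-0.3, 0.2, -4.1]
finger_gap: 0.152
gripper_force: 90.2
time_s: 14.85
eef_pos: [0.4337, -0.2253, 0.123]
ee_rot: [[0.877, 0.481, 0.001], [0.481, -0.877, -0.0], [0.001, 0.001, -1.0]]
wrist_force: [-0.6, -0.5, 0.4]
finger_gap: 0.15
gripper_force: 91.1
```

```bash
python3 -m crank '[[[0,0,0],[0,0,0]],[[0,0,0],[0,0,0]],[[0,0,0],[0,0,0]],[[0,0,0],[0,0,0]],[[0,0,0],[0,0,0]]]' 0.045 40
python3 -m crank '[[[0,0,-0.01],[0,0,0]],[[0,0,-0.02],[0,0,0]],[[0,0,-0.04],[0,0,0]],[[0,0,-0.05],[0,0,0]],[[0,0,-0.05],[0,0,0]],[[0,0,0],[0,0,0]]]'
python3 - <<'E'
from h import *; import cv2
a=viewer.snapshot("scene"); b=viewer.snapshot("top")
f=lambda i:cv2.resize(i,(400,300),interpolation=cv2.INTER_CUBIC)
cv2.imwrite("pics/s4.png",cv2.hconcat([f(a[100:220,120:280]),f(b[130:250,220:380])]))
# post approach
plan([.571,.0965,.30],-10,8); print(np.round(r.get_obs()["qpos"],1))
E
```

```text
time_s: 15.35
eef_pos: [0.4332, -0.2251, 0.1227]
ee_rot: [[0.877, 0.481, 0.0], [0.481, -0.877, 0.0], [0.0, 0.0, -1.0]]
wrist_force: [0.7, -0.4, 0.3]
finger_gap: 0.527
gripper_force: 0.0
time_s: 15.95
eef_pos: [0.4352, -0.2266, 0.2996]
ee_rot: [[0.877, 0.48, 0.01], [0.48, -0.877, -0.002], [0.008, 0.006, -1.0]]
wrist_force: [0.4, -0.1, -0.5]
finger_gap: 0.526
gripper_force: 0.0
from [ 0.4336 -0.2254  0.2942] yaw 28.73 dyaw -38.73 tilt [ 0.0029 -0.     -1.    ]
[[0.0344, -0.027, -0.0007], [0, 0, 4.84]],[[0.032, -0.0298, -0.0007], [0, 0, 4.84]],[[0.0294, -0.0324, -0.0007], [0, 0, 4.84]],[[0.0265, -0.0348, -0.0007], [0, 0, 4.84]],[[0.0235, -0.0369, -0.0007], [0, 0, 4.84]],[[0.0203, -0.0388, -0.0007], [0, 0, 4.84]],[[0.017, -0.0403, -0.0007], [0, 0, 4.84]],[[0.0135, -0.0416, -0.0007], [0, 0, 4.84]],

[-18.3  -1.8  40.2 101.7   1.1  79.5 -39.6]
```

View pics/s4.png

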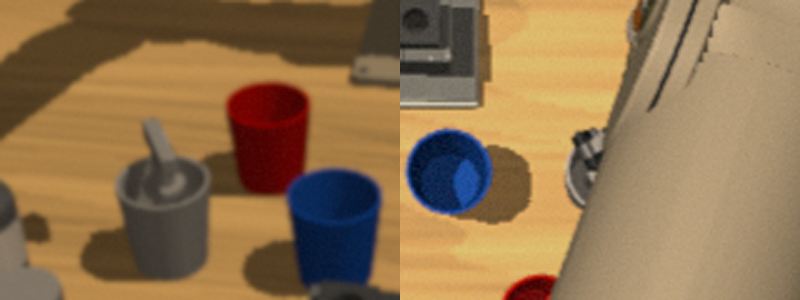

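The pin stands handle up in the grey can at (165,185) in the left half of the picture. Next, the post.

```bash
python3 -m crank '[[[0.0344,-0.027,0],[0,0,1.7]],[[0.0335,-0.028,0],[0,0,1.7]],[[0.0327,-0.029,0],[0,0,1.7]],[[0.0318,-0.03,0],[0,0,1.7]],[[0.0309,-0.031,0],[0,0,1.7]],[[0.03,-0.032,0],[0,0,1.7]],[[0.029,-0.0328,0],[0,0,1.7]],[[0.028,-0.0336,0],[0,0,1.7]]]'
python3 -m crank '[[[0,0,0],[0,0,0]],[[0,0,0],[0,0,0]]]'
python3 - <<'E'
from h import *; import cv2
plan([.5706,.0965,.118],15,1)
m=viewer.camera_model("wrist"); a=viewer.snapshot("wrist"); q=proj(m,np.array([.5706,.0965,.137])); print(q,np.round(r.get_obs()["qpos"],1))
cv2.imwrite("pics/w5.png",cv2.resize(a,(800,600),interpolation=cv2.INTER_CUBIC))
E
```

```text
time_s: 16.85
eef_pos: [0.5698, 0.0985, 0.2913]
ee_rot: [[0.966, 0.26, -0.002], [0.26, -0.966, -0.001], [-0.002, 0.0, -1.0]]
wrist_force: [-0.1, -0.8, 0.2]
finger_gap: 0.526
gripper_force: 0.0
time_s: 17.05
eef_pos: [0.5695, 0.0976, 0.2909]
ee_rot: [[0.965, 0.263, -0.003], [0.263, -0.965, -0.002], [-0.003, 0.001, -1.0]]
wrist_force: [0.4, -0.6, -0.2]
finger_gap: 0.525
gripper_force: 0.0
from [0.5695 0.0976 0.2909] yaw 15.23 dyaw -0.23 tilt [-0.0029 -0.0017 -1.    ]
[[0.0008, 0.0013, 0.1729], [0, 0, 0.23]],
[256.32351607 173.7003628 ] [-35.3  12.2  25.   88.7  -5.2  80.4 -84.8]
```

View pics/w5.png

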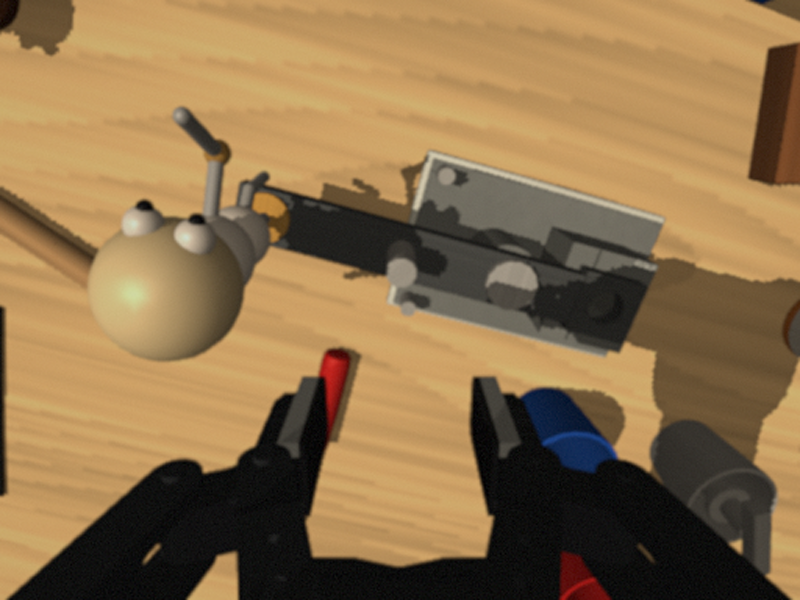

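The post top is at (402,271), less than 1 px from its predicted place, and the puppet's head at (165,290) is clear of the jaws. Going down to grip.

```bash
python3 -m crank '[[[0.001,0.001,0.02],[0,0,0]],[[0,0,0.04],[0,0,0]],[[0,0,0.04],[0,0,0]],[[0,0,0.04],[0,0,0]],[[0,0,0.023],[0,0,0]],[[0,0,0.01],[0,0,0]],[[0,0,0],[0,0,0]],[[0,0,0],[0,0,0]]]'
python3 -m crank '[[[0,0,0],[0,0,0]],[[0,0,0],[0,0,0]],[[0,0,0],[0,0,0]],[[0,0,0],[0,0,0]],[[0,0,0],[0,0,0]]]' 0.0 30
```

```text
time_s: 17.9
eef_pos: [0.5719, 0.0958, 0.121]
ee_rot: [[0.966, 0.26, 0.002], [0.26, -0.966, 0.0], [0.002, -0.0, -1.0]]
wrist_force: [0.4, -0.0, -0.3]
finger_gap: 0.527
gripper_force: 0.0
time_s: 18.4
eef_pos: [0.5721, 0.0955, 0.1211]
ee_rot: [[0.966, 0.26, 0.002], [0.26, -0.966, -0.0], [0.002, 0.001, -1.0]]
wrist_force: [-1.7, -2.6, 6.4]
finger_gap: 0.196
gripper_force: 29.8
```

```bash
python3 -m crank '[[[0.0049,0.0017,0],[0,0,3.5]],[[0.0049,0.0017,0],[0,0,3.5]],[[0.0049,0.0018,0],[0,0,3.5]],[[0.0049,0.0018,0],[0,0,3.5]],[[0.0049,0.0018,0],[0,0,3.5]],[[0.0049,0.0019,0],[0,0,3.5]],[[0.0049,0.0019,0],[0,0,3.5]],[[0.0049,0.0019,0],[0,0,3.5]]]'
python3 -c "
from h import *
o=r.get_obs();p=o['eef_pos'];print(np.degrees(np.arctan2(p[0]-.5706,p[1]-.021)),np.hypot(p[0]-.5706,p[1]-.021),np.round(o['qpos'],1))"
```

```text
time_s: 19.2
eef_pos: [0.6105, 0.0839, 0.1211]
ee_rot: [[0.974, -0.225, -0.001], [-0.225, -0.974, 0.001], [-0.001, -0.001, -1.0]]
wrist_force: [-9.8, -0.9, 11.4]
finger_gap: 0.201
gripper_force: 30.4
32.37870164529058 0.07452831819491196 [ -34.5   25.5   28.6   95.   -13.4   63.  -105. ]
```

```bash
python3 -m crank '[[[0.0049,0.0019,0],[0,0,3.5]],[[0.0049,0.0019,0],[0,0,3.5]],[[0.0048,0.002,0],[0,0,3.5]],[[0.0048,0.002,0],[0,0,3.5]],[[0.0048,0.002,0],[0,0,3.5]],[[0.0048,0.0021,0],[0,0,3.5]],[[0.0048,0.0021,0],[0,0,3.5]],[[0.0048,0.0021,0],[0,0,3.5]]]'
python3 -m crank '[[[0.0018,0.0008,0],[0,0,1]],[[0,0,0],[0,0,0]]]'
python3 -c "
from h import *
o=r.get_obs();p=o['eef_pos'];print(np.degrees(np.arctan2(p[0]-.5706,p[1]-.021)),np.hypot(p[0]-.5706,p[1]-.021),np.round(o['qpos'],1))"
```

```text
time_s: 20.0
eef_pos: [0.6376, 0.0536, 0.121]
ee_rot: [[0.755, -0.656, -0.002], [-0.656, -0.755, 0.002], [-0.003, 0.0, -1.0]]
wrist_force: [-12.6, 0.3, 13.1]
finger_gap: 0.2
gripper_force: 30.7
time_s: 20.2
eef_pos: [0.6379, 0.0532, 0.1209]
ee_rot: [[0.745, -0.667, -0.003], [-0.667, -0.745, 0.003], [-0.004, -0.0, -1.0]]
wrist_force: [-14.8, 4.2, 14.5]
finger_gap: 0.197
gripper_force: 30.9
64.45482942055624 0.07464216965443894 [ -34.5   29.7   34.4   91.2  -18.2   64.9 -127.5]
```

The last nudge barely moved and the force rose, so the boom is at its stop, at about 64°. I'll release and retreat.

```bash
python3 -m crank '[[[0,0,0],[0,0,0]],[[0,0,0],[0,0,0]],[[0,0,0],[0,0,0]],[[0,0,0],[0,0,0]]]' 0.045
python3 -m crank '[[[0,0,-0.02],[0,0,0]],[[0,0,-0.04],[0,0,0]],[[0,0,-0.05],[0,0,0]],[[0,0,-0.05],[0,0,0]],[[0,0,-0.02],[0,0,0]],[[0,0,0],[0,0,0]],[[0,0,0],[0,0,0]]]'
python3 - <<'E'
from h import *; import cv2
cv2.imwrite("pics/s6.png",cv2.resize(viewer.snapshot("scene"),(800,600),interpolation=cv2.INTER_CUBIC))
E
```

```text
time_s: 20.6
eef_pos: [0.6394, 0.0515, 0.1197]
ee_rot: [[0.745, -0.667, 0.0], [-0.667, -0.745, -0.0], [0.0, -0.0, -1.0]]
wrist_force: [-1.0, -0.0, 0.5]
finger_gap: 0.53
gripper_force: 0.0
time_s: 21.3
eef_pos: [0.6393, 0.0515, 0.2993]
ee_rot: [[0.745, -0.667, 0.0], [-0.667, -0.745, 0.0], [-0.0, -0.0, -1.0]]
wrist_force: [0.2, 0.1, -1.4]
finger_gap: 0.528
gripper_force: 0.0
```

View pics/s6.png

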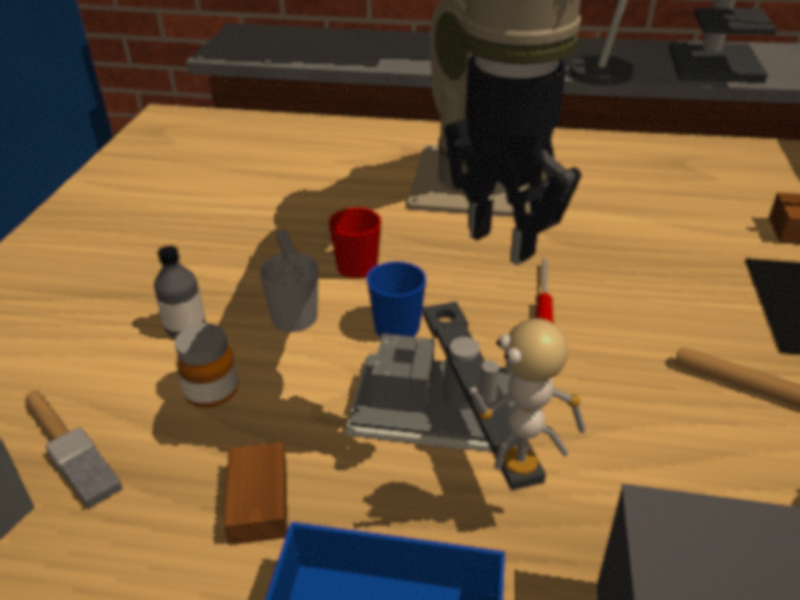

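The boom is swung, with the hole end at (446,315) and the puppet at (530,460). The can with its pin at (290,285), the jar and the bottle all stand, and the gripper is clear. I'll check the angle and hand in.

Run:
```python
from h import *
from workcell import finish_job
m=viewer.camera_model("scene"); c=lambda x,y:at(m,((x+.5)/1.5625-.5,(y+.5)/1.5625-.5),.092)
h=c(446,315); v=np.array([.5706,.021])-h; a=np.arctan2(v[0],v[1]); print(h,a)
if a>1.06: print(finish_job())
```

```text
[ 0.5121 -0.0068] 1.1271736650160709
the job is handed in; nothing more can be done
None
```

The job is handed in, with no verdict returned: the pin is out and standing handle up in the grey can, the boom is at its stop (about 1.13 rad by camera), the can, jar and bottle are upright, and the arm is clear.

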